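Lock the spray turntable's plate with its linchpin

ROBOT

A 6-joint arm with a two-finger parallel gripper is mounted at the origin on the work surface. World frame = base frame: x ahead of the robot, y to its left, z up, the work surface at z = 0. Lengths are in m, angles in degrees, forces in N, time in s.
With the tool pointing down it reaches from about 0.375 to 0.9 m from the base axis. Payload 3.1 kg.
Tool frame: the origin (TCP) lies on the front face of the gripper's body, between the roots of the fingers; the fingertips stand 70 mm ahead of it and the grasp point (between the pads) lies 51 mm ahead of it (bot.tip_extent is the distance from the TCP to the fingertips, in m); z points along the fingers, x is the direction in which the jaws open and shut, and the axes are right-handed (so a half turn about z gives the same grasp; the last joint's range is limited). The gripper opens to 87 mm and grips with 3 to 60 N. Pads are 19 mm wide; open, the fingers measure 117 mm over their backs; the gripper's body (75 mm by 190 mm) begins 51 mm behind the grasp point.
Start: joints at [-10.227, 30.224, 82.088, -0, 67.689, -10.227], TCP at [0.625, 0, 0.292] pointing down, gripper open.
Joint ranges: [-176.69, 176.69], [-43.24, 126.21], [12.49, 139.97], [-82, 262], [0, 151.66], [-163.58, 163.58]. Speed limits (degrees/s): [159.86, 159.86, 180, 180, 180, 180].

INTERFACE

Orientations are given as a 3x3 rotation matrix whose columns are the frame's x, y, z axes.
In Python, from rig import bot, viewer, ticket gives the robot as it stands. The module is installed in compiled form; this text tells all that it offers.
- The arm moves only by the tool arm_command, never from a script. Its argument "targets" is a list of rows, each an object with "rot": the turn, a rotation vector about the tool's x, y, z in degrees, a list of three; "offset": the shift along the tool's x, y, z in cm, a list of three; "gripper": the closure, from 0 (fully open) to 1 (shut). A call has 1 to 8 rows; each row is the pose to reach, as a shift and turn from the pose commanded when the call began, along the tool's axes at that moment; what a row does not reach only later rows make up. A row lasts 1/10 s, in which the tool goes at most 50 mm and 8.59 degrees, less where a joint would pass 70% of its speed; a pose out of reach is approached as far as the arm can. A call with a gripper value outside its range is refused whole. The fingers move at their own pace and stop on an object; the grip force is fixed at half the most. Time passes only in rows, so rows that repeat a pose let the fingers close. It gives the time, the measured TCP pose, the force and the opening at its end, in the units of the state.
- bot.read_state(): the state, without advancing time (a new reading comes with each control period).
- viewer.capture(name): name is "scene" or "side" or "wrist"; returns a dict with "frame" (480x640x3 uint8, red, green, blue), "fx", "fy", "cx", "cy" (pixels), "view" (4x4, takes a point from world to camera coordinates). Camera axes: x right, y down, z forward; pixel columns grow to the right and rows downward; lengths in m; the calibration is good to about 2 mm. The wrist camera is an equidistant fisheye: a pixel r from the principal point sees the ray r / f radians off the axis. A picture is of the moment at which its call begins. There is no depth.
- ticket.hand_in(): hands the job in, once; it reports no verdict.
The state is a dict: "time_s": time; "joint_positions": joint angles; "qvel": joint speeds; "tau": joint torques, N m; "position": TCP position; "tcp_rot": TCP orientation; "force": force on the tool from outside, world axes, zero at the start; "moment": the same for the moment, N m; "opening": opening from 0.0 (shut) to 1.0 (fully open).
Only numpy, scipy, OpenCV 4.12 (cv2) and the standard library are available. Lean on these libraries where they do the work, as an engineer would, in place of code of your own. Each camera call takes 0.05 s, during which the arm holds its last target. There are 200 camera calls.

TASK

Lift the linchpin up off its parking bracket and push its tapered end through the hub of the turntable and the spindle block inside, until the pin's shoulder is home against the hub, with the ring standing up; the block's hole may lie off to one side of the hub's slot, so feel for it. Then let go and press the sprung ring down over the pin's tapered end until it snaps shut. Leave the pin locked in place, and do not knock over or shove the other things about.

Things in the scene. Friction and masses are not known exactly. Their poses are not given: they have to be found in the camera images.
- pin_grip (a point): Grip point on the linchpin's head (plain steel, about 200 g, lying level). x: along the shank to the tapered end; z: up; y: across. The head is an upright tab 12 mm wide (y), 32 mm long (x), from 16 mm below to 26 mm above the shank axis, over a foot 26 mm wide with its underside 22 mm below the axis. This point is mid-tab, 10 mm above the axis. Pinch across y from above.
- pin_shoulder (a point): Point on the linchpin's shank axis at the front face of its shoulder (22 x 22 mm), 27 mm ahead of pin_grip along x and 10 mm lower; same axes as pin_grip. The round shank in front of it is 10 mm thick.
- pin_tip (a point): Tapered end of the linchpin, on the axis, 50 mm ahead of pin_shoulder; same axes. The last 10 mm taper only from 10 to a blunt nose 9.2 mm wide.
- ring_hinge (a point): Middle of the hinge of the linchpin's ring, on the shank axis 5 mm behind pin_shoulder, 22 mm ahead of pin_grip; same axes. The ring turns about the y axis here.
- ring_bar (a point): Middle of the ring's cross-bar. The ring is a U of 5 mm round wire, legs 47 mm apart (clear), bar 73 mm from ring_hinge. Open, it stands 60 degrees up from the shank, leaning towards the tapered end; shut, it lies level, legs either side of the hub, bar 18 mm beyond pin_tip. The bar moves on its arc, forward and down. z here is square to the ring.
- ring (a joint): Ring angle, rad: 0 = standing open, 1.047 = shut. An over-centre spring pushes it back open below about 0.84 and snaps it shut above. It takes about 4 N square to the ring at the bar, up to about 8 N straight down. The pin tilts a few degrees in its hole while the ring is pressed.
- hub_mouth (a point): Middle of the slot in the entry face of the turntable's hub, 64 mm above the bench. x: the way the pin goes in, level; z: up; y: across. The hub is two upright steel lugs, each 32 mm wide, 6 mm thick, their tops 14 mm above this point, 22 mm apart. Both slots are 25 mm wide (y) and 12.5 mm high. At this height the pin's foot clears the plate by 2 mm.
- hub_far (a point): Middle of the slot in the hub's far face, 34 mm along x from hub_mouth, same axes. Between the lugs stands a dark spindle block 16 mm thick, its face 9 mm in from hub_mouth. Its hole, 12 mm wide (y) and 12.5 mm high, is at slot height; its middle lies up to 6 mm to either side (y), not reported. The block does not give way: a nose more than about 1.3 mm off stops on its face.
- turntable_base: Grey fixed base of the turntable, 150 mm across, origin under its middle. The aluminium plate on it is 200 mm across, its top 40 mm above the bench, and turns only stiffly (0.5 N m); the hub stands in its middle.
- bracket: Steel parking bracket, origin at bench height; x as the pin's x. The pin starts with pin_shoulder 50 mm straight above the origin: shank in an upturned hook 22 mm ahead of the shoulder whose prongs reach 8 mm above the axis, foot on a shelf with lips 6 mm high. 15 mm straight up clears it.
- tree_mid (a point): Bystander: pink moulded fir tree, 110 mm tall, 68 mm across, standing; this point is half-way up it.
- jar1: Bystander: small white-capped jar, 44 mm across, 60 mm tall; origin under its middle.
- jar2: Bystander: another such jar.
- gun_cup: Bystander: white spray-gun cup, 70 mm across, 80 mm tall; origin under its middle.
- plain_pin: Bystander: plain pin without tab or ring, not used, 10 mm thick and 66 mm long, lying; origin under its middle.
- cake_ring: Bystander: steel cake ring, 100 mm across, 45 mm tall; origin under its middle.
- spatula: Bystander: pastry spatula, 240 mm long, lying on the bench; origin under its middle.
Not all that is in view belongs to the job. What is shaped like the turntable_base but orange is not meant.

How it is judged (in metres and radians):
On the way, in this order (a step that is already met when the one before it is completed fails the run):
1. the linchpin is lifted up clear of its bracket, ring open (height (world z) of pin_shoulder above 0.066 m and value of joint ring below 0.4 rad), for 0.1 s.
2. the linchpin is through the hub and block, shoulder home, ring still open (x of pin_shoulder in the frame of hub_mouth between -0.004 and 0.004 m and distance between pin_shoulder and hub_mouth below 0.012 m and angle between the x axis of pin_shoulder and the x axis of hub_mouth, either way round below 0.2 rad and value of joint ring below 0.4 rad and angle between pin_shoulder's own z axis and vertical below 0.35 rad), for 0.2 s.
At the end, for the whole second after the job is handed in: The linchpin is through hub and block: shoulder within 6 mm of the hub's face and 13 mm of hub_mouth, axis within 0.2 rad of the hub's, ring side up within 0.35 rad; the ring is snapped shut (joint above 0.95 rad); the pin is at rest (x of pin_shoulder in the frame of hub_mouth above -0.006 m and distance between pin_shoulder and hub_mouth below 0.013 m and angle between the x axis of pin_shoulder and the x axis of hub_mouth, either way round below 0.2 rad and value of joint ring above 0.95 rad and linear speed of pin below 0.02 m/s and angle between pin_shoulder's own z axis and vertical below 0.35 rad); the robot touches nothing.
It fails at once if a bystander is shoved more than 30 mm or knocked over (distance of any of tree_mid, jar1, jar2, gun_cup, plain_pin, cake_ring, spatula from where it was at the start of the episode above 0.03 m).
It also fails if it takes over 58 s, if anything falls off the work surface, if the arm or the gripper's body presses on something with over 40 N, if the wrist force passes 120 N, or if a joint passes its speed limit or range.

## Working session

There is one attempt and no reset: what is moved stays moved. The work goes in short steps, Python scripts to look and compute and a tool call to move; the robot and the scene stay as the last step left them, time stands still between calls to the robot, and variables do not carry over. Pictures are saved under pics/ and viewed, about 8 in all and at most 12, crops included, and the job is handed in when it is done.

Besides the shell and the picture viewer there is one more tool, called after "Emit:" in YAML: its name, and indented under it one key for each argument. arm_command: Moves the arm, as the interface text tells. Its arguments: {"type":"object","properties":{"targets":{"type":"array"}},"required":["targets"]}

```bash
mkdir -p pics
cat > h.py <<'E'
import numpy as np, cv2, pickle
from rig import bot, viewer, ticket
def cap(n,tag):
    d=viewer.capture(n); pickle.dump(d,open(f'pics/{tag}.pkl','wb'))
    cv2.imwrite(f'pics/{tag}.png',d['frame'][:,:,::-1]); return d
def load(tag): return pickle.load(open(f'pics/{tag}.pkl','rb'))
def ray(d,u,v,fish=False):
    x=np.array([(u-d['cx'])/d['fx'],(v-d['cy'])/d['fy']])
    if fish:
        r=np.hypot(*x); c=np.array([*(x/r*np.sin(r)),np.cos(r)]) if r>0 else np.array([0,0,1.])
    else: c=np.array([*x,1.])
    V=np.array(d['view']); R=V[:3,:3]; o=-R.T@V[:3,3]; w=R.T@c
    return o,w/np.linalg.norm(w)
def onz(d,u,v,z,fish=False):
    o,w=ray(d,u,v,fish); return o+w*(z-o[2])/w[2]
def proj(d,p,fish=False):
    V=np.array(d['view']); c=V[:3,:3]@np.array(p)+V[:3,3]
    if fish:
        t=np.arctan2(np.hypot(c[0],c[1]),c[2]); n=np.hypot(c[0],c[1])+1e-12
        return np.array([d['cx']+d['fx']*t*c[0]/n,d['cy']+d['fy']*t*c[1]/n])
    return np.array([d['cx']+d['fx']*c[0]/c[2],d['cy']+d['fy']*c[1]/c[2]])
def tri(*rs):
    A=0;b=0
    for o,w in rs:
        P=np.eye(3)-np.outer(w,w); A=A+P; b=b+P@o
    return np.linalg.solve(A,b)
E
python3 - <<'E'
from h import *
for n in('scene','side','wrist'):
    d=cap(n,n+'0'); V=np.array(d['view']); print(n,d['fx'],d['cx'],d['cy'],(-V[:3,:3].T@V[:3,3]).round(3),V[2,:3].round(2))
print(bot.read_state())
E
```

```text
scene 561.6087127391036 328.92212215539223 239.21854604907108 [ 1.745 -0.39   1.228] [-0.71  0.17 -0.68]
side 524.3372694334035 326.4212737020744 236.67025284749752 [0.541 0.88  0.829] [ 0.02 -0.82 -0.58]
wrist 371.64829954431775 310.92612103501205 241.01318910489394 [0.626 0.083 0.384] [-0.   -0.3  -0.95]
{'time_s': 0.15, 'joint_positions': array([-1.02277081e+01,  3.02677728e+01,  8.21411824e+01, -2.26680666e-05,
        6.76877448e+01, -1.02267232e+01]), 'qvel': array([ 0.08560732, -0.20480804, -0.17470203, -0.08500848,  0.10035426,
       -0.02893899]), 'tau': array([ 9.14956272e-04, -4.40429199e+01, -1.76841742e+01,  6.33679633e-02,
        5.52540855e-02, -1.06930895e-04]), 'position': array([6.24546550e-01, 1.06702991e-04, 2.91475931e-01]), 'tcp_rot': array([[ 9.99998620e-01, -1.72878203e-05, -1.66098032e-03],
       [-1.67906865e-05, -9.99999955e-01,  2.99314931e-04],
       [-1.66098542e-03, -2.99286629e-04, -9.99998576e-01]]), 'force': array([-0.2710344 , -0.26423479, -0.26716241]), 'moment': array([0.05824616, 0.00119409, 0.03125512]), 'opening': 0.9972526911369333}
```

View pics/scene0.png

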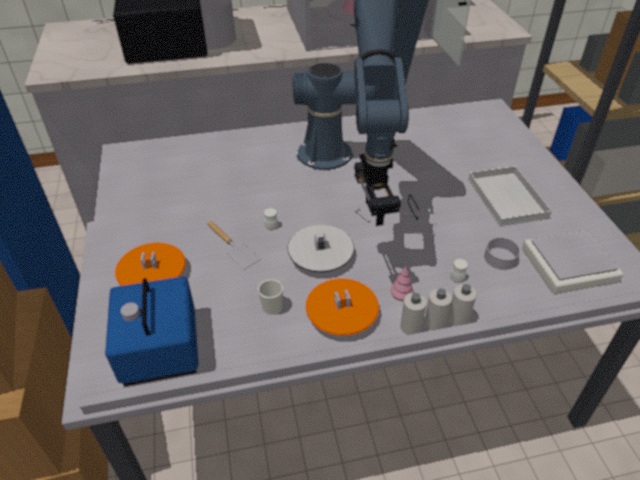

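View pics/side0.png

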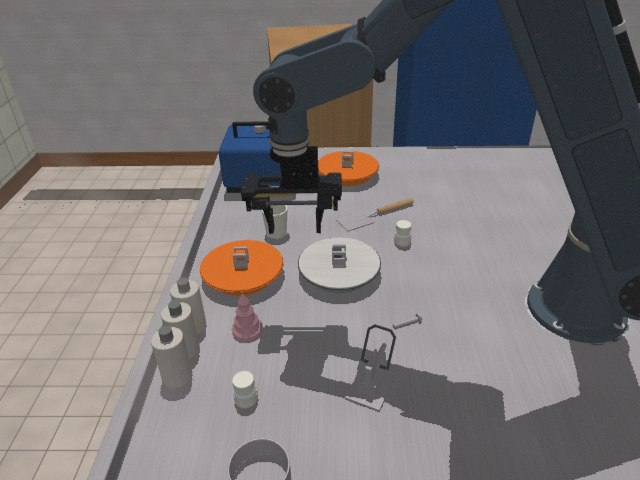

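View pics/wrist0.png

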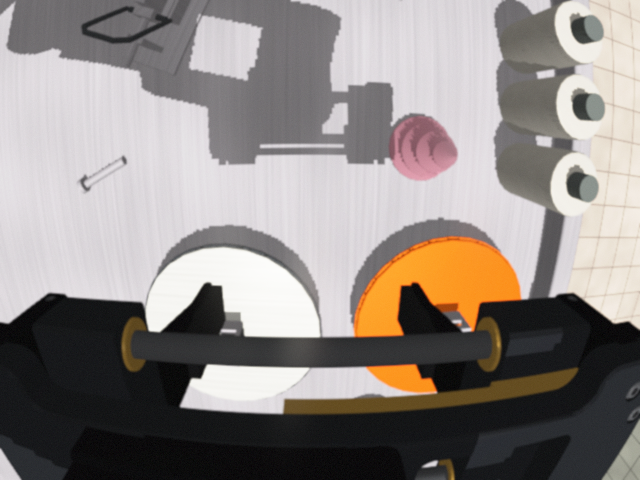

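Scene picture: white turntable with hub at (320,240), linchpin ring at (413,205), plain pin at (362,214). Side picture: linchpin ring at (380,327) to (375,365), hub at (339,255), plain pin (407,322). Wrist picture: linchpin in shadow at top left, about (125,25).

Run:
```python
from h import *
s,e,w=load('scene0'),load('side0'),load('wrist0')
print('ringtop',tri(ray(s,412,196),ray(e,381,327)))
print('hub top',tri(ray(s,320,235),ray(e,339,247)), onz(e,340,262,.04),onz(s,320,248,.04))
print('ring wrist',onz(w,90,28,.1,1),onz(w,165,28,.1,1), onz(w,125,42,.06,1))
print('pp',onz(e,407,322,.005),'tree',onz(e,247,338,0),'jar1',onz(s,270,227,0),'jar2',onz(e,245,403,0),onz(s,459,280,0))
f=np.hstack([cv2.resize(s['frame'][150:290,260:450],None,fx=2.1,fy=2.1,interpolation=3),cv2.resize(e['frame'][220:390,300:440],None,fx=2.85,fy=294/170/1.0 if 0 else 2.1,interpolation=3)[:294]])[:, :800]
g=cv2.resize(e['frame'][310:385,340:440],None,fx=4,fy=4,interpolation=3); g2=cv2.resize(w['frame'][0:75,60:190],None,fx=3,fy=4,interpolation=3)
b=np.hstack([g,g2])[:, :798]; 
F=np.zeros((594,800,3),np.uint8); F[:f.shape[0],:f.shape[1]]=f; F[294:594,:b.shape[1]]=b
cv2.imwrite('pics/c1.png',F[:,:,::-1])
```

```text
ringtop [0.45928014 0.1784943  0.12252196]
hub top [ 0.5336261  -0.13180722  0.08205608] [ 0.53195235 -0.1259779   0.04      ] [ 0.54471931 -0.13501233  0.04      ]
ring wrist [0.43661217 0.18419596 0.1       ] [0.50945595 0.17055575 0.1       ] [0.45156564 0.17566719 0.06      ]
pp [0.38586743 0.04449779 0.005     ] tree [0.73434551 0.08673409 0.        ] jar1 [ 0.37230082 -0.26494594  0.        ] jar2 [ 7.15357216e-01  2.54131472e-01 -1.11022302e-16] [0.72775949 0.24761697 0.        ]
```

View pics/c1.png

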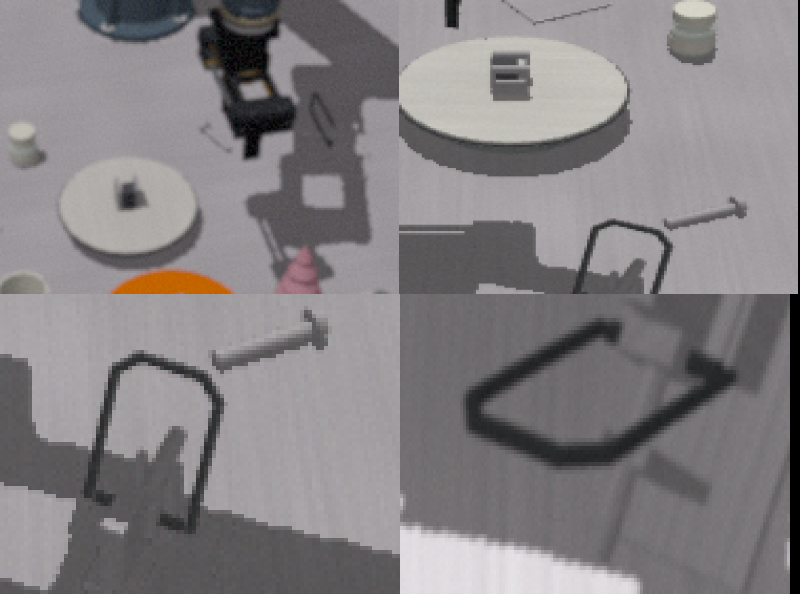

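Emit:
arm_command:
  targets:
    - {"offset": [-9,22,0],"rot": [0,0,0],"gripper": 0}
    - {"offset": [-9,22,0],"rot": [0,0,0],"gripper": 0}
    - {"offset": [-9,22,4],"rot": [0,0,0],"gripper": 0}
    - {"offset": [-9,22,8],"rot": [0,0,0],"gripper": 0}
    - {"offset": [-9,22,8],"rot": [0,0,0],"gripper": 0}
    - {"offset": [-9,22,8],"rot": [0,0,0],"gripper": 0}
    - {"offset": [-9,22,8],"rot": [0,0,0],"gripper": 0}
    - {"offset": [-9,22,8],"rot": [0,0,0],"gripper": 0}

```text
time_s: 0.95
position: [0.5356, -0.2195, 0.2127]
tcp_rot: [[1.0, -0.0, 0.001], [-0.0, -1.0, 0.0], [0.001, -0.0, -1.0]]
force: [0.7, -0.6, 0.3]
opening: 0.998
```

Run:
```python
from h import *
w=cap('wrist','wh'); cap('scene','sh'); cap('side','eh'); print(bot.read_state()['position'])
print(proj(w,[.535,-.13,.078],1))
```

```text
[ 0.53610651 -0.21878962  0.21345728]
[308.42015019 117.39026664]
```

Emit:
arm_command:
  targets:
    - {"offset": [-7.5,-31,-5],"rot": [0,0,0],"gripper": 0}
    - {"offset": [-7.5,-31,-5],"rot": [0,0,0],"gripper": 0}
    - {"offset": [-7.5,-31,-5],"rot": [0,0,0],"gripper": 0}
    - {"offset": [-7.5,-31,-4],"rot": [0,0,0],"gripper": 0}
    - {"offset": [-7.5,-31,-2],"rot": [0,0,0],"gripper": 0}
    - {"offset": [-7.5,-31,0],"rot": [0,0,0],"gripper": 0}
    - {"offset": [-7.5,-31,0],"rot": [0,0,0],"gripper": 0}
    - {"offset": [-7.5,-31,0],"rot": [0,0,0],"gripper": 0}

```text
time_s: 1.9
position: [0.4578, 0.0939, 0.2122]
tcp_rot: [[1.0, 0.007, -0.002], [0.007, -1.0, 0.001], [-0.002, -0.001, -1.0]]
force: [0.3, 0.3, 0.8]
opening: 0.996
```

Run:
```python
from h import *
w=cap('wrist','wp'); s=bot.read_state(); print(s['position'],s['tcp_rot'].round(3))
h=load('wh')
a=h['frame'][100:360,160:420]; b=w['frame'][0:300,200:500]
a=cv2.resize(a,(400,400),interpolation=3); b=cv2.resize(b,(400,400),interpolation=3)
cv2.imwrite('pics/c2.png',np.hstack([a,b])[:,:,::-1]); print(proj(w,[.46,.18,.08],1))
```

```text
[0.45939071 0.09228547 0.212716  ] [[ 1.     0.006  0.001]
 [ 0.006 -1.    -0.   ]
 [ 0.001  0.    -1.   ]]
[314.63264314 122.94776053]
```

View pics/c2.png

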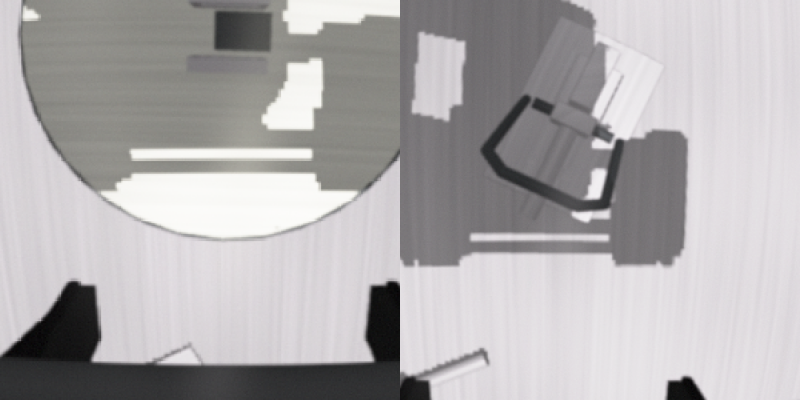

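Left: hub seen from above with lugs at crop (230,3) and (228,63), dark block between at (243,30), lugs lying along world x, so the hub axis is close to ±y. Right: linchpin with shank pointing down-left in the picture, bracket plate, and ring bar lower. Enlarge both for pixel picks.

Run:
```python
from h import *
w=load('wp');h=load('wh')
a=h['frame'][80:160,270:350]; b=w['frame'][0:180,250:400]
a=cv2.resize(a,(400,400),interpolation=2); b=cv2.resize(b,None,fx=3.3,fy=3.3,interpolation=2)
b=cv2.convertScaleAbs(b,alpha=1.3)
e=load('eh')['frame'][236:276,320:360]; e=cv2.resize(e,(194,194),interpolation=2)
F=np.zeros((594,300+495,3),np.uint8); a=cv2.resize(a,(300,300)); F[:300,:300]=a; F[:b.shape[0],300:300+b.shape[1]]=b; F[300:494,:194]=e
cv2.imwrite('pics/c3.png',F[:,:,::-1])
```

```text
(no output)
```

View pics/c3.png

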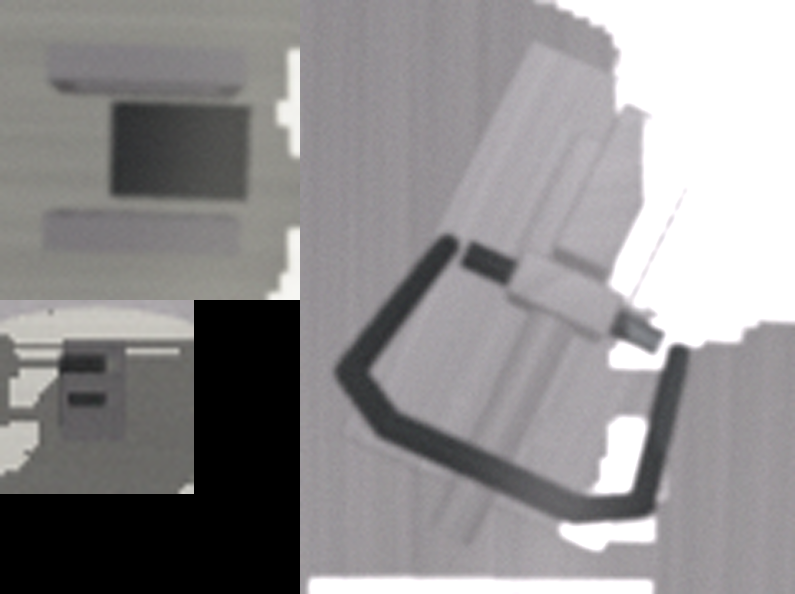

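Picks: hub lugs span crop x 43–243, block centre at x≈180, so the block (and probably its hole) is shifted about 6 mm toward +x. Pin: hinge mid (564,296), tip (453,530), ring-bar mid (478,467).

Run:
```python
from h import *
from scipy.optimize import least_squares
w=load('wp');h=load('wh');e0=load('side0')
b=lambda u,v:(250+(u-300)/3.3,v/3.3); a=lambda u,v:(270+u/3.75,80+v/3.75)
obs=[(w,1,b(564.5,296),(-.005,0,0)),(w,1,b(557,313),(0,0,.011)),(w,1,b(453,530),(.05,0,0)),(w,1,b(478,467),(.0315,0,.0632))]
obs2=obs+[(e0,0,(381,327.8),(.0315,0,.0632)),(e0,0,(374.3,364),(-.005,0,0))]
def P(q,m):
    c,s=np.cos(q[2]),np.sin(q[2]); return np.array([q[0]+c*m[0]-s*m[1],q[1]+s*m[0]+c*m[1],.05+m[2]])
for O in(obs,obs2):
    f=lambda q:np.concatenate([proj(d,P(q,m),k)-np.array(p) for d,k,p,m in O])
    r=least_squares(f,[.46,.18,np.radians(-115)]); q=r.x
    print('shoulder',q[:2].round(4),np.degrees(q[2]).round(1),'res',r.fun.round(1)); print('grip',P(q,(-.027,0,.01)).round(4))
for n,p in dict(upL=(45,66),upR=(244,66),loL=(42,232),loR=(241,232),up=(144.5,66),lo=(141.5,232)).items(): print(n,onz(h,*a(*p),.078,1).round(4))
for p in((112,150),(249,150)): print('blk',onz(h,*a(*p),.078,1).round(4),onz(h,*a(*p),.07,1).round(4))
print(bot.read_state()['joint_positions'].round(1))
```

```text
shoulder [0.4683 0.1989] -115.1 res [-0.   0.  -0.3 -0.1 -1.2  1.2  1.1 -0.9]
grip [0.4798 0.2234 0.06  ]
shoulder [0.4683 0.1989] -115.0 res [-0.1  0.  -0.3 -0.1 -1.   1.3  1.2 -0.8  1.1  0.3 -0.5  0.3]
grip [0.4797 0.2234 0.06  ]
upL [ 0.5192 -0.1177  0.078 ]
upR [ 0.551  -0.1177  0.078 ]
loL [ 0.5185 -0.1448  0.078 ]
loR [ 0.5506 -0.1449  0.078 ]
up [ 0.5351 -0.1179  0.078 ]
lo [ 0.5346 -0.145   0.078 ]
blk [ 0.5299 -0.1316  0.078 ] [ 0.5296 -0.1314  0.07  ]
blk [ 0.5518 -0.1315  0.078 ] [ 0.5524 -0.1313  0.07  ]
[ -2.3  25.7 108.7  -0.   45.6  -2.7]
```

Emit:
arm_command:
  targets:
    - {"offset": [2,-13.3,0],"rot": [0,0,25],"gripper": 0}
    - {"offset": [2,-13.3,0],"rot": [0,0,25],"gripper": 0}
    - {"offset": [2,-13.3,0],"rot": [0,0,25],"gripper": 0}
    - {"offset": [2,-13.3,0],"rot": [0,0,25],"gripper": 0}
    - {"offset": [2,-13.3,4],"rot": [0,0,25],"gripper": 0}
    - {"offset": [2,-13.3,6],"rot": [0,0,25],"gripper": 0}
    - {"offset": [2,-13.3,6],"rot": [0,0,25],"gripper": 0}
    - {"offset": [2,-13.3,6],"rot": [0,0,25],"gripper": 0}

```text
time_s: 2.75
position: [0.4811, 0.2226, 0.1529]
tcp_rot: [[0.906, -0.423, 0.001], [-0.423, -0.906, 0.0], [0.001, -0.001, -1.0]]
force: [0.1, 0.4, 0.5]
opening: 0.996
```

Run:
```python
from h import *
w=cap('wrist','wq'); s=bot.read_state(); print(s['position'],s['tcp_rot'].round(3),s['force'])
e=cap('side','eq'); c=cap('scene','sq')
def P(m,q=(.4683,.1989,np.radians(-115))):
    k,s=np.cos(q[2]),np.sin(q[2]); return np.array([q[0]+k*m[0]-s*m[1],q[1]+s*m[0]+k*m[1],.05+m[2]])
A=w['frame'].copy()
for m in((0,0,.011),(.05,0,0),(-.011,0,.026),(-.043,0,.026),(-.027,.006,.026),(-.027,-.006,.026)):
    cv2.drawMarker(A,tuple(int(round(x)) for x in proj(w,P(m),1)),(255,0,0),0,8,1)
B=e['frame'].copy()[280:400,300:460]
cv2.imwrite('pics/c4.png',np.hstack([A,np.vstack([cv2.resize(B,(160,120)),np.zeros((360,160,3),np.uint8)])])[:,:,::-1])
```

```text
[0.48143495 0.22275859 0.15347192] [[ 0.906 -0.423  0.003]
 [-0.423 -0.906  0.001]
 [ 0.002 -0.002 -1.   ]] [-0.59619153 -0.51133177  0.06331773]
```

View pics/c4.png

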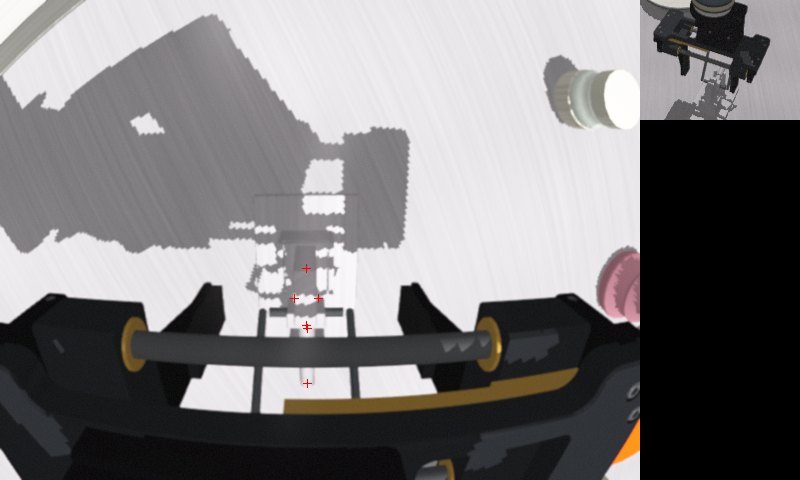

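Markers sit on the pin (tab at (307,297), shank line u≈307); the fingers' middle is u≈311, so shift about 1.5 mm to tool −x, then descend.

Emit:
arm_command:
  targets:
    - {"offset": [-0.15,0,0],"rot": [0,0,0],"gripper": 0}
    - {"offset": [-0.15,0,1.5],"rot": [0,0,0],"gripper": 0}
    - {"offset": [-0.15,0,3],"rot": [0,0,0],"gripper": 0}
    - {"offset": [-0.15,0,4],"rot": [0,0,0],"gripper": 0}
    - {"offset": [-0.15,0,4],"rot": [0,0,0],"gripper": 0}
    - {"offset": [-0.15,0,4],"rot": [0,0,0],"gripper": 0.6}
    - {"offset": [-0.15,0,4],"rot": [0,0,0],"gripper": 0.75}
    - {"offset": [-0.15,0,4],"rot": [0,0,0],"gripper": 0.75}

```text
time_s: 3.7
position: [0.479, 0.2238, 0.1129]
tcp_rot: [[0.906, -0.423, 0.001], [-0.423, -0.906, 0.0], [0.001, -0.001, -1.0]]
force: [-0.6, -0.6, 1.0]
opening: 0.81
```

Emit:
arm_command:
  targets:
    - {"offset": [0,0,0],"rot": [0,0,0],"gripper": 0.8}
    - {"offset": [0,0,0],"rot": [0,0,0],"gripper": 0.85}
    - {"offset": [0,0,0],"rot": [0,0,0],"gripper": 0.9}
    - {"offset": [0,0,0],"rot": [0,0,0],"gripper": 1}
    - {"offset": [0,0,0],"rot": [0,0,0],"gripper": 1}

```text
time_s: 4.2
position: [0.4786, 0.2237, 0.1122]
tcp_rot: [[0.906, -0.423, -0.0], [-0.423, -0.906, 0.0], [-0.0, 0.0, -1.0]]
force: [-0.3, 0.2, -0.1]
opening: 0.357
```

Emit:
arm_command:
  targets:
    - {"offset": [0,0,0],"rot": [0,0,0],"gripper": 1}
    - {"offset": [0,0,0],"rot": [0,0,0],"gripper": 1}
    - {"offset": [0,0,0],"rot": [0,0,0],"gripper": 1}
    - {"offset": [0,0,0],"rot": [0,0,0],"gripper": 1}
    - {"offset": [0,0,0],"rot": [0,0,0],"gripper": 1}

```text
time_s: 4.7
position: [0.4786, 0.2237, 0.1122]
tcp_rot: [[0.906, -0.423, -0.0], [-0.423, -0.906, -0.0], [-0.0, 0.0, -1.0]]
force: [0.8, -0.1, 0.4]
opening: 0.133
```

Emit:
arm_command:
  targets:
    - {"offset": [0,0,-0.5],"rot": [0,0,0],"gripper": 1}
    - {"offset": [0,0,-1.5],"rot": [0,0,0],"gripper": 1}
    - {"offset": [0,0,-2.5],"rot": [0,0,0],"gripper": 1}
    - {"offset": [0,0,-4],"rot": [0,0,0],"gripper": 1}
    - {"offset": [0,0,-6],"rot": [0,0,0],"gripper": 1}
    - {"offset": [0,0,-8],"rot": [0,0,0],"gripper": 1}
    - {"offset": [0,0,-8],"rot": [0,0,0],"gripper": 1}
    - {"offset": [0,0,-8],"rot": [0,0,0],"gripper": 1}

```text
time_s: 5.5
position: [0.4787, 0.2237, 0.1929]
tcp_rot: [[0.906, -0.423, 0.001], [-0.423, -0.906, 0.0], [0.001, -0.001, -1.0]]
force: [-0.9, -0.5, -3.5]
opening: 0.136
```

Emit:
arm_command:
  targets:
    - {"offset": [15.6,18.8,0],"rot": [0,0,-25],"gripper": 1}
    - {"offset": [15.6,18.8,0],"rot": [0,0,-25],"gripper": 1}
    - {"offset": [15.6,18.8,0],"rot": [0,0,-25],"gripper": 1}
    - {"offset": [15.6,18.8,0],"rot": [0,0,-25],"gripper": 1}
    - {"offset": [15.6,18.8,0],"rot": [0,0,-25],"gripper": 1}
    - {"offset": [15.6,18.8,3],"rot": [0,0,-25],"gripper": 1}
    - {"offset": [15.6,18.8,5],"rot": [0,0,-25],"gripper": 1}
    - {"offset": [15.6,18.8,5],"rot": [0,0,-25],"gripper": 1}

```text
time_s: 6.3
position: [0.5379, -0.013, 0.1387]
tcp_rot: [[1.0, -0.002, -0.009], [-0.002, -1.0, 0.002], [-0.009, -0.002, -1.0]]
force: [-0.9, 1.2, -2.8]
opening: 0.13
```

Run:
```python
from h import *
w=cap('wrist','wr'); s=bot.read_state(); print(s['position'],s['tcp_rot'].round(4),s['force'])
e=cap('side','er'); c=cap('scene','sr')
A=cv2.resize(w['frame'][230:430,220:400],None,fx=2.2,fy=2.2,interpolation=2)
B=cv2.resize(e['frame'][200:290,290:390],(400,360),interpolation=2)
C=cv2.resize(c['frame'][190:270,280:380],(400,320),interpolation=2)[:230]
F=np.zeros((600,800,3),np.uint8);F[:440,:396]=A;F[:360,400:]=B;F[360:590,400:]=C
cv2.imwrite('pics/c5.png',F[:,:,::-1])
```

```text
[ 0.53877344 -0.01259772  0.14014282] [[ 1.0e+00 -8.0e-04 -6.0e-03]
 [-8.0e-04 -1.0e+00  1.5e-03]
 [-6.0e-03 -1.5e-03 -1.0e+00]] [ 0.00560077 -0.23351951 -1.86253193]
```

View pics/c5.png

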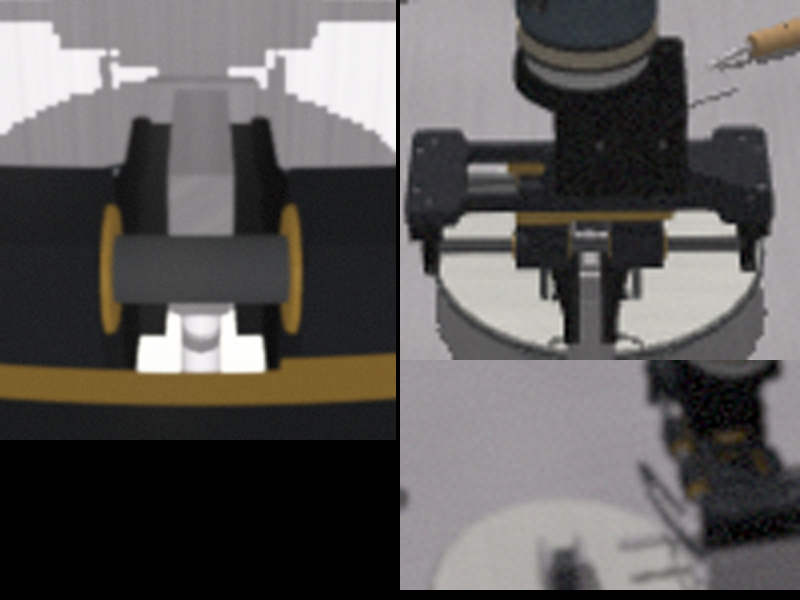

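The pin is held straight in the fingers (shank centred at crop (200,330)), aimed at the hub. Lower to slot height and settle.

Emit:
arm_command:
  targets:
    - {"offset": [0,0,0.8],"rot": [0,0,0],"gripper": 1}
    - {"offset": [0,0,1.6],"rot": [0,0,0],"gripper": 1}
    - {"offset": [0,0,1.6],"rot": [0,0,0],"gripper": 1}
    - {"offset": [0,0,1.6],"rot": [0,0,0],"gripper": 1}
    - {"offset": [0,0,1.6],"rot": [0,0,0],"gripper": 1}
    - {"offset": [0,0,1.6],"rot": [0,0,0],"gripper": 1}

```text
time_s: 7.05
position: [0.5408, -0.0126, 0.1265]
tcp_rot: [[1.0, 0.0, 0.001], [0.0, -1.0, -0.0], [0.001, 0.0, -1.0]]
force: [-0.1, -1.2, -3.3]
opening: 0.132
```

Emit:
arm_command:
  targets:
    - {"offset": [0,1,0],"rot": [0,0,0],"gripper": 1}
    - {"offset": [0,2,0],"rot": [0,0,0],"gripper": 1}
    - {"offset": [0,2.6,0],"rot": [0,0,0],"gripper": 1}
    - {"offset": [0,3.0,0],"rot": [0,0,0],"gripper": 1}
    - {"offset": [0,3.3,0],"rot": [0,0,0],"gripper": 1}
    - {"offset": [0,3.5,0],"rot": [0,0,0],"gripper": 1}
    - {"offset": [0,3.7,0],"rot": [0,0,0],"gripper": 1}
    - {"offset": [0,3.7,0],"rot": [0,0,0],"gripper": 1}

```text
time_s: 7.85
position: [0.5406, -0.0498, 0.1262]
tcp_rot: [[1.0, -0.0, 0.0], [-0.0, -1.0, -0.0], [0.0, 0.0, -1.0]]
force: [-0.1, -0.1, -1.4]
opening: 0.137
```

Emit:
arm_command:
  targets:
    - {"offset": [0,0.2,0],"rot": [0,0,0],"gripper": 1}
    - {"offset": [0,0.4,0],"rot": [0,0,0],"gripper": 1}
    - {"offset": [0,0.6,0],"rot": [0,0,0],"gripper": 1}
    - {"offset": [0,0.6,0],"rot": [0,0,0],"gripper": 1}

```text
time_s: 8.25
position: [0.5406, -0.0559, 0.1263]
tcp_rot: [[1.0, -0.0, 0.0], [-0.0, -1.0, -0.0], [0.0, 0.0, -1.0]]
force: [-0.1, -0.7, -2.9]
opening: 0.135
```

Emit:
arm_command:
  targets:
    - {"offset": [0,0.5,0],"rot": [0,0,0],"gripper": 1}
    - {"offset": [0,1,0],"rot": [0,0,0],"gripper": 1}
    - {"offset": [0,1.5,0],"rot": [0,0,0],"gripper": 1}
    - {"offset": [0,2,0],"rot": [0,0,0],"gripper": 1}
    - {"offset": [0,2.4,0],"rot": [0,0,0],"gripper": 1}
    - {"offset": [0,2.7,0],"rot": [0,0,0],"gripper": 1}
    - {"offset": [0,2.7,0],"rot": [0,0,0],"gripper": 1}

```text
time_s: 8.95
position: [0.5406, -0.0832, 0.1262]
tcp_rot: [[1.0, -0.001, 0.0], [-0.001, -1.0, -0.0], [0.0, 0.0, -1.0]]
force: [-0.1, -0.2, -2.0]
opening: 0.134
```

Emit:
arm_command:
  targets:
    - {"offset": [0,0.2,0],"rot": [0,0,0],"gripper": 1}
    - {"offset": [0,0.4,0],"rot": [0,0,0],"gripper": 1}
    - {"offset": [0,0.5,0],"rot": [0,0,0],"gripper": 1}
    - {"offset": [0,0.5,0],"rot": [0,0,0],"gripper": 1}

```text
time_s: 9.35
position: [0.5406, -0.087, 0.1263]
tcp_rot: [[1.0, -0.001, 0.0], [-0.001, -1.0, 0.001], [0.0, -0.001, -1.0]]
force: [1.0, 3.8, -1.9]
opening: 0.135
```

Emit:
arm_command:
  targets:
    - {"offset": [0,0.15,0],"rot": [0,0,0],"gripper": 1}
    - {"offset": [0,0.15,0],"rot": [0,0,0],"gripper": 1}
    - {"offset": [0,0.15,0],"rot": [0,0,0],"gripper": 1}
    - {"offset": [0,0.15,0],"rot": [0,0,0],"gripper": 1}

```text
time_s: 9.75
position: [0.5405, -0.0872, 0.1263]
tcp_rot: [[1.0, -0.001, -0.0], [-0.001, -1.0, 0.003], [-0.0, -0.003, -1.0]]
force: [1.3, 9.2, -0.8]
opening: 0.138
```

Run:
```python
from h import *
w=cap('wrist','wi'); s=bot.read_state(); print(s['position'],s['force'])
e=cap('side','ei'); c=cap('scene','si')
A=cv2.resize(c['frame'][190:290,270:390],(480,400),interpolation=2)
B=cv2.resize(e['frame'][220:300,290:370],(320,320),interpolation=2)
F=np.zeros((400,800,3),np.uint8);F[:,:480]=A;F[:320,480:]=B
cv2.imwrite('pics/c6.png',F[:,:,::-1])
```

```text
[ 0.54051369 -0.08720803  0.12630185] [ 2.17284851  8.81735373 -0.88914416]
```

View pics/c6.png

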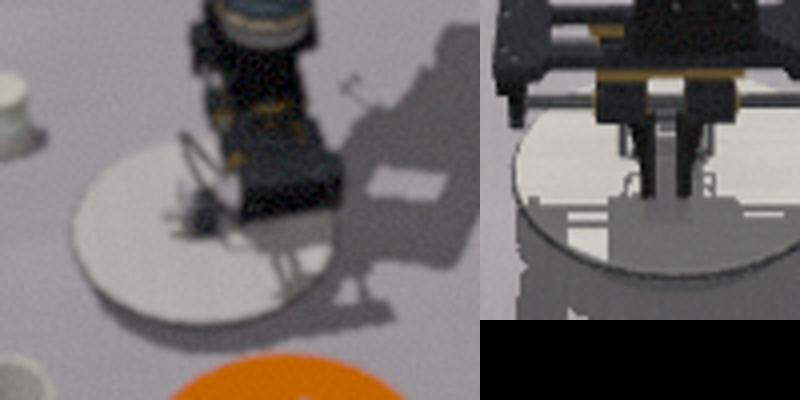

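Pin tip sticks out beyond the hub at scene-crop (175,235), ring standing, shoulder stopped hard at y≈−0.114. Relax the push, let go, rise.

Emit:
arm_command:
  targets:
    - {"offset": [0,-0.2,0],"rot": [0,0,0],"gripper": 1}
    - {"offset": [0,-0.2,0],"rot": [0,0,0],"gripper": 1}
    - {"offset": [0,-0.2,0],"rot": [0,0,0],"gripper": 0.5}
    - {"offset": [0,-0.2,0],"rot": [0,0,0],"gripper": 0.5}
    - {"offset": [0,-0.2,0],"rot": [0,0,0],"gripper": 0.5}
    - {"offset": [0,-0.2,0],"rot": [0,0,0],"gripper": 0.5}
    - {"offset": [0,-0.2,0],"rot": [0,0,0],"gripper": 0.5}

```text
time_s: 10.6
position: [0.5407, -0.0874, 0.1264]
tcp_rot: [[1.0, -0.0, 0.0], [-0.0, -1.0, -0.0], [0.0, 0.0, -1.0]]
force: [-0.5, 0.5, 0.1]
opening: 0.468
```

Emit:
arm_command:
  targets:
    - {"offset": [0,0,-1],"rot": [0,0,0],"gripper": 0.5}
    - {"offset": [0,0,-3],"rot": [0,0,0],"gripper": 0.5}
    - {"offset": [0,0,-6],"rot": [0,0,0],"gripper": 0.5}
    - {"offset": [0,0,-10],"rot": [0,0,0],"gripper": 0.5}
    - {"offset": [0,0,-12],"rot": [0,0,0],"gripper": 1}
    - {"offset": [0,0,-12],"rot": [0,0,0],"gripper": 1}

```text
time_s: 11.2
position: [0.5423, -0.0877, 0.2503]
tcp_rot: [[1.0, 0.0, 0.008], [0.0, -1.0, -0.003], [0.008, 0.003, -1.0]]
force: [0.2, 0.2, 0.2]
opening: 0.395
```

Emit:
arm_command:
  targets:
    - {"offset": [0,-6,0],"rot": [0,0,0],"gripper": 1}
    - {"offset": [0,-12,0],"rot": [0,0,0],"gripper": 1}
    - {"offset": [0,-12,0],"rot": [0,0,0],"gripper": 1}
    - {"offset": [0,-12,0],"rot": [0,0,0],"gripper": 1}
    - {"offset": [0,-12,0],"rot": [0,0,0],"gripper": 1}
    - {"offset": [0,-12,0],"rot": [0,0,0],"gripper": 1}

```text
time_s: 11.8
position: [0.5405, 0.032, 0.2458]
tcp_rot: [[1.0, -0.001, -0.001], [-0.001, -1.0, -0.0], [-0.001, 0.0, -1.0]]
force: [0.5, -0.2, 0.0]
opening: 0.013
```

Run:
```python
from h import *
w=cap('wrist','wj'); s=bot.read_state(); print(s['time_s'],s['position'],s['force'],s['opening'],bot.tip_extent)
e=cap('side','ej'); c=cap('scene','sj')
A=w['frame'].copy()
pts=[(.5406,-.1145,.064),(.5406,-.1645,.064),(.5406,-.146,.1272),(.5406,-.0875,.09)]
for p in pts: cv2.drawMarker(A,tuple(int(round(x)) for x in proj(w,p,1)),(255,0,0),0,8,1); print(proj(w,p,1).round())
u,v=proj(w,pts[0],1).astype(int); v=max(v,150)
A=cv2.resize(A[v-150:v+120,max(u-110,0):u+110],(440,540),interpolation=2)
B=cv2.resize(e['frame'][220:300,290:380],(360,320),interpolation=2);C=cv2.resize(c['frame'][200:270,280:370],(360,280),interpolation=2)
F=np.zeros((600,800,3),np.uint8);F[:540,:440]=A;F[:320,440:]=B;F[320:,440:]=C
cv2.imwrite('pics/c7.png',F[:,:,::-1])
```

```text
11.85 [0.54060817 0.03172087 0.24593087] [ 0.60390712  0.26078781 -0.64178406] 0.004397434625395746 0.0697
[311. 386.]
[311. 423.]
[311. 458.]
[311. 382.]
```

View pics/c7.png

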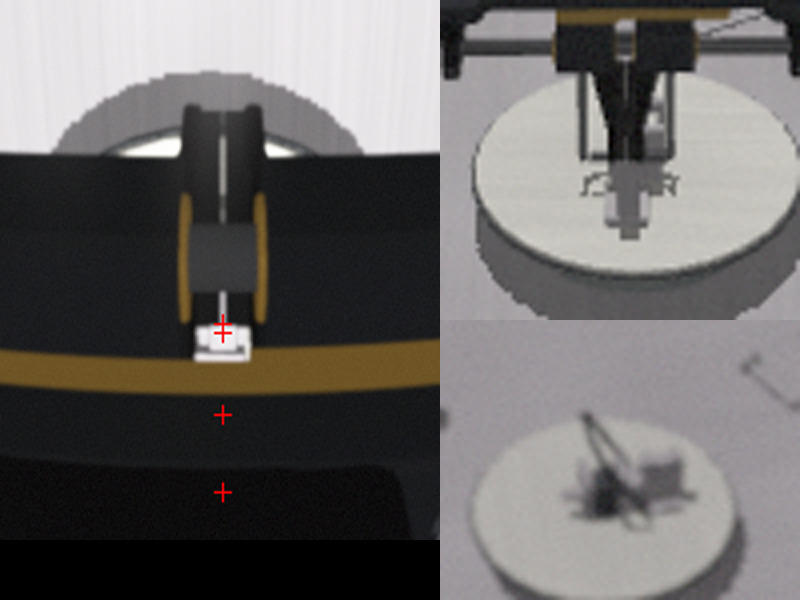

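Scene crop shows the pin sitting in the hub with the ring standing; released cleanly. Fingers are shut; go above the bar.

Emit:
arm_command:
  targets:
    - {"offset": [0,5,0],"rot": [0,0,0],"gripper": 1}
    - {"offset": [0,10,0],"rot": [0,0,0],"gripper": 1}
    - {"offset": [0,15,0],"rot": [0,0,0],"gripper": 1}
    - {"offset": [0,18,0.5],"rot": [0,0,0],"gripper": 1}
    - {"offset": [0,18,2],"rot": [0,0,0],"gripper": 1}
    - {"offset": [0,18,3.5],"rot": [0,0,0],"gripper": 1}
    - {"offset": [0,18,3.5],"rot": [0,0,0],"gripper": 1}
    - {"offset": [0,18,3.5],"rot": [0,0,0],"gripper": 1}

```text
time_s: 12.75
position: [0.5404, -0.1477, 0.2112]
tcp_rot: [[1.0, -0.001, -0.001], [-0.001, -1.0, 0.0], [-0.001, -0.0, -1.0]]
force: [0.9, -0.2, -0.5]
opening: 0.004
```

Emit:
arm_command:
  targets:
    - {"offset": [0,0,0.8],"rot": [0,0,0],"gripper": 1}
    - {"offset": [0,0,1.2],"rot": [0,0,0],"gripper": 1}
    - {"offset": [0,0.3,1.5],"rot": [0,0,0],"gripper": 1}
    - {"offset": [0,0.6,1.7],"rot": [0,0,0],"gripper": 1}
    - {"offset": [0,1.0,2.1],"rot": [0,0,0],"gripper": 1}
    - {"offset": [0,1.0,2.1],"rot": [0,0,0],"gripper": 1}

```text
time_s: 13.35
position: [0.5418, -0.1582, 0.1914]
tcp_rot: [[1.0, 0.0, 0.003], [0.0, -1.0, -0.002], [0.003, 0.002, -1.0]]
force: [0.4, -1.0, 6.0]
opening: 0.002
```

Contact with 6 N upward, as expected at the bar. Follow the arc down.

Emit:
arm_command:
  targets:
    - {"offset": [0,0.5,0.5],"rot": [0,0,0],"gripper": 1}
    - {"offset": [0,0.9,0.9],"rot": [0,0,0],"gripper": 1}
    - {"offset": [0,1.3,1.4],"rot": [0,0,0],"gripper": 1}
    - {"offset": [0,1.6,1.9],"rot": [0,0,0],"gripper": 1}
    - {"offset": [0,1.6,1.9],"rot": [0,0,0],"gripper": 1}

```text
time_s: 13.85
position: [0.5419, -0.175, 0.1722]
tcp_rot: [[1.0, 0.001, 0.004], [0.001, -1.0, -0.004], [0.004, 0.004, -1.0]]
force: [-1.0, -3.7, 5.0]
opening: 0.003
```

Emit:
arm_command:
  targets:
    - {"offset": [0,0.3,0.6],"rot": [0,0,0],"gripper": 1}
    - {"offset": [0,0.5,1.2],"rot": [0,0,0],"gripper": 1}
    - {"offset": [0,0.7,1.8],"rot": [0,0,0],"gripper": 1}
    - {"offset": [0,0.8,2.4],"rot": [0,0,0],"gripper": 1}
    - {"offset": [0,0.9,3.0],"rot": [0,0,0],"gripper": 1}
    - {"offset": [0,0.9,3.4],"rot": [0,0,0],"gripper": 1}
    - {"offset": [0,0.9,3.4],"rot": [0,0,0],"gripper": 1}

```text
time_s: 14.55
position: [0.5402, -0.1818, 0.1364]
tcp_rot: [[1.0, 0.0, -0.002], [0.0, -1.0, 0.001], [-0.002, -0.001, -1.0]]
force: [-0.0, 0.4, -0.6]
opening: -0.0
```

Emit:
arm_command:
  targets:
    - {"offset": [0,0,0.2],"rot": [0,0,0],"gripper": 1}
    - {"offset": [0,0,0.2],"rot": [0,0,0],"gripper": 1}
    - {"offset": [0,0,-3],"rot": [0,0,0],"gripper": 1}
    - {"offset": [0,0,-7],"rot": [0,0,0],"gripper": 1}
    - {"offset": [0,2,-10],"rot": [0,0,0],"gripper": 1}
    - {"offset": [0,6,-10],"rot": [0,0,0],"gripper": 1}
    - {"offset": [0,6,-10],"rot": [0,0,0],"gripper": 1}
    - {"offset": [0,6,-10],"rot": [0,0,0],"gripper": 1}

```text
time_s: 15.35
position: [0.5402, -0.2427, 0.2374]
tcp_rot: [[1.0, -0.002, 0.0], [-0.002, -1.0, 0.0], [0.0, -0.0, -1.0]]
force: [0.1, -0.2, 0.1]
opening: 0.005
```

Run:
```python
from h import *
w=cap('wrist','wk'); s=bot.read_state(); print(s['time_s'],s['position'],s['force'])
e=cap('side','ek'); c=cap('scene','sk')
A=w['frame'].copy()
u,v=proj(w,(.5406,-.1345,.064),1).astype(int); print(u,v)
y0=min(max(v-100,0),280)
A=cv2.resize(A[y0:y0+200,u-80:u+80],(440,550),interpolation=2)
B=cv2.resize(e['frame'][220:300,290:380],(360,320),interpolation=2);C=cv2.resize(c['frame'][200:270,280:370],(360,280),interpolation=2)
F=np.zeros((600,800,3),np.uint8);F[:550,:440]=A;F[:320,440:]=B;F[320:,440:]=C
cv2.imwrite('pics/c8.png',F[:,:,::-1])
```

```text
15.4 [ 0.53991456 -0.24170334  0.23688932] [-0.38839587  0.39281322  0.51507943]
310 92
```

View pics/c8.png

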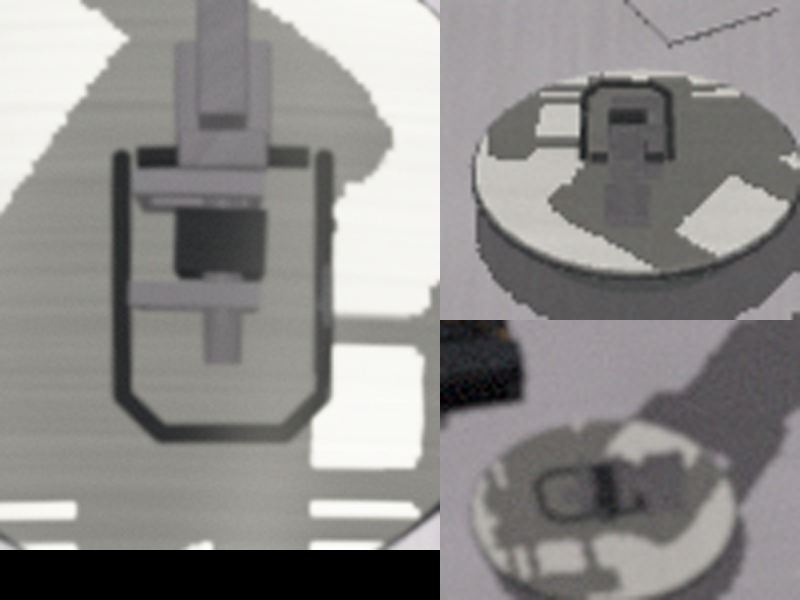

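The ring lies level round the hub (legs either side, bar at crop (225,433), tip at (222,360)), and the shoulder sits against the hub face. A quick check of the bar position, then hand in.

Run:
```python
from h import *
w=load('wk')
for a in(0,10,-5): print(a,proj(w,(.5406,-.1095-.073*np.cos(np.radians(a)),.064+.073*np.sin(np.radians(a))),1).round(1),'seen 311.8 157.5')
e=load('side0'),load('ek')
d=cv2.absdiff(e[0]['frame'],e[1]['frame']).max(2)
print('diff tree/jar2/jar1/cup',[int(np.median(d[a:b,c:f])) for a,b,c,f in((295,335,235,260),(375,405,235,255),(222,245,396,410),(205,235,268,286))])
print(ticket.hand_in())
```

```text
0 [310.2 159.7] seen 311.8 157.5
10 [310.2 159.7] seen 311.8 157.5
-5 [310.3 158.6] seen 311.8 157.5
diff tree/jar2/jar1/cup [3, 3, 3, 4]
the job is handed in; nothing more can be done
None
```

I put the linchpin through the hub and spindle block, snapped its ring shut, and handed the job in at about 15.4 s of the 58 s allowed. The hand-in reported no verdict.

- **Lift:** I pinched the tab (about 11.6 mm opening for the 12 mm tab) and lifted the pin straight up off the bracket.
- **Insertion:** The block stood about 6 mm to the side of the slot in the pictures, so I aimed there. The pin went in on the first try with no need to search. It stopped hard at 9 N with the shoulder at y ≈ −0.114, where the pictures put the hub face.
- **Ring:** I let go and pressed the bar along its arc with about 6 N. The force was back to zero by the end of the stroke.

**Last checks**
- The last close picture shows the ring lying level round the hub, with the tip sticking out beyond it and the shoulder against the hub face.
- The ring bar was seen within about 3 pixels of where a shut ring should be. That view hardly changes over the last 10 degrees, so the shut reading also rests on the side and scene pictures and on the loss of force.
- The tree, both jars and the cup look unchanged in the side camera. I did not measure the plain pin, cake ring and spatula.
- The wrist force read zero and the arm stood clear at hand-in.

**Not confirmed:** The two hub faces look the same, so I took the one on the pin's side (+y) as the entry face.

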